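# Angle the tongued board into the grooved bed and lower it flat

## Task

Fit the tongued board into the wooden bed: tip it so that its tongue slopes down, push the tongue in under the lip of the bed's grooved rail, then lower the board flat, keeping hold of it until it lies down, so that it drops behind the low stop strip with its two ends even with the ends of the bed. Let go of it there, and leave the similar board that has no tongue where it is.

Things in the scene. Friction and masses are not known exactly. Their poses are not given: they have to be found in the camera images.
- tongued_board: Loose maple board, 0.12 to 0.23 kg, flat on the wool mat (top z = 0.006): body 90 (x) by 100 (y) by 16 mm thick, a tongue along its +y edge. A grip rib stands on its middle: 56 mm long in x, 16 wide in y, z = 16 to 53 mm, pinched across its 16 mm. Origin: centre of the body's underside, below the rib; z up. The tongue points to world +y, give or take 15 degrees.
- plain_board: Bystander, not to be moved: a loose board of the same body, rib, wood, origin and axes, but square-edged all round, without a tongue. The two lie side by side, either one on the left.
- bed: Fixed wooden bed, 90 mm long (x), y to its rail (world +y within 15 degrees), origin on the underside. Floor at z = 22 mm. Rail groove opens to -y: lip 15 mm over the floor from y = 65 to back wall y = 83 mm, flared mouth 20 mm high at y = 59; rail top 25 mm over the floor. Stop strip 8 mm high, inner face y = -57. Seated board: axes as the bed's, origin at x 0, y 0 (7 mm play), z 22 mm.
- tongue_tip (a point): Middle of the outer edge of the board's tongue: x 0, y +76, z +6 mm in the board's frame, same axes. The tongue is 90 mm long, 8 mm thick (z 2 to 10) and stands out 26 mm (y 50 to 76). With it the board is too wide to go in flat; sloped 15 to 20 degrees, the tongue low and 2 to 5 mm over the bed's floor, it enters easily.

How it is judged:
By the outcome, as a careful person would: the job done as asked, in the order asked, and still so for the second after the job is handed in, with the robot touching nothing.
It also fails if it takes over 38 s, if anything falls off the work surface, if the arm or the gripper's body presses on something with over 40 N, if the wrist force passes 120 N, or if a joint passes its speed limit or range.

## Robot

A 7-joint arm with a two-finger parallel gripper is mounted at the origin on a cart in front of the work surface, level with it; the furniture and walls round the work are solid. World frame = base frame: x ahead of the robot, y to its left, z up, the work surface at z = 0. Lengths are in m, angles in rad, forces in N, time in s.
With the tool pointing down it reaches from about 0.425 to 0.875 m from the base axis. Payload 4.7 kg.
Tool frame: the origin (TCP) lies midway between the tips of the shut fingers; the grasp point (between the pads) lies 19 mm behind it; z points along the fingers, y is the line along which they close (so a half turn about z gives the same grasp; the last joint's range is limited). The gripper opens to 85 mm and grips with 20 to 120 N. Pads are 22 mm wide; open, the fingers measure 114 mm over their backs; the gripper's body (76 mm by 85 mm) begins 54 mm behind the grasp point. The pads swing forward as they close: fully open they stand 13 mm farther back than shut.
Start: joints at [-1.299, 0.321, -0.07, 1.45, 0.023, 1.371, -0.057], TCP at [0.166, 0.629, 0.231] pointing down, gripper open.
Joint ranges: [-2.86, 2.86], [-0.3, 2.09], [-1.38, 1.24], [0.06, 2.45], [-1.56, 4.7], [0.09, 2.05], [-2.69, 2.69]. Speed limits (rad/s): [2.57, 2.57, 3.14, 3.14, 3.14, 3.14, 3.14].

## Interface

Orientations are given as a rotation vector (axis times angle).
In Python, from workcell import env gives the robot as it stands.
- The arm moves only by the tool move_arm, never from a script. Its argument "moves" is a list of rows, each a list of 7 numbers: the turn, a rotation vector about the world's x, y, z in degrees, then the shift along the world's x, y, z in cm, then the closure, from 0 (fully open) to 1 (shut). A call has 1 to 20 rows; each row is the pose to reach, as a shift and turn from the pose commanded when the call began; what a row does not reach only later rows make up. A row lasts 1/10 s, in which the tool goes at most 50 mm and 8.59 degrees, less where a joint would pass 70% of its speed; a pose out of reach is approached as far as the arm can. A call with a gripper value outside its range is refused whole. The fingers move at their own pace and stop on an object; the grip force is fixed at half the most. Time passes only in rows, so rows that repeat a pose let the fingers close. It gives the time, the measured TCP pose, the force, the opening and the grip force at its end, in the units of the state.
- env.get_state(): the state, without advancing time (a new reading comes with each control period).
- env.read_camera(name): name is "scene" or "top"; returns (picture, depth): 420x560x3 uint8, red, green, blue; 420x560 float32, m along the optical axis (not along the pixel's ray), 0 where there is no reading.
- env.camera_params(name): a dict with "intrinsics" (3x3 intrinsics, pixels), "R" (3x3) and "t" (3): a world point X has camera coordinates R X + t. Camera axes: x right, y down, z forward; pixel columns grow to the right and rows downward; lengths in m; the calibration is good to about 2 mm. A picture is of the moment at which its call begins. camera_params takes no time and is no camera call.
- env.finish_job(): hands the job in; it is judged then, once.
Trained networks look in the newest picture that a camera, given by its name, has taken for a name from the list of things; names that differ only in an ending like _2 or _b are one class to them, and where a whole thing is asked for, a point or a joint stands for the part that bears it (a point fixed in the world has none). Each returns a list of dicts, best first, with "confidence" (0 to 1); they miss things now and then, are a little off and sometimes report something else, mostly with a low value. They report only what shows in the picture. A call takes as long as a camera call.
- env.find_in(camera, name): "box" ([left, top, width, height] in pixels, round what is visible of it).
- env.place_of(camera, name): "xy" ([column, row] in pixels: a listed point, or the origin of a listed thing).
The state is a dict: "clock": time; "q": joint angles; "joint_velocities": joint speeds; "effort": joint torques, N m; "ee_pos": TCP position; "ee_rot": TCP orientation; "contact_force": force on the tool from outside, world axes, zero at the start; "torque": the same for the moment, N m; "finger_gap": finger opening in m; "gripper_force": force on a finger pad.
Only numpy, scipy, OpenCV 4.12 (cv2) and the standard library are available. Lean on these libraries where they do the work, as an engineer would, in place of code of your own. Each camera call takes 0.05 s, during which the arm holds its last target. There are 200 camera calls.

## Working session

There is one attempt and no reset: what is moved stays moved. The work goes in short steps, Python scripts to look and compute and a tool call to move; the robot and the scene stay as the last step left them, time stands still between calls to the robot, and variables do not carry over. Pictures are saved under pics/ and viewed, at most 10 in all, crops included, and the job is handed in when it is done.

Besides the shell and the picture viewer there is one more tool, called as a command line: name --pt "numbers of a row" for each row, then --argument value for the rest. move_arm: Moves the arm, as the interface text tells. Its arguments: {"type":"object","properties":{"moves":{"type":"array"}},"required":["moves"]}

```bash
mkdir -p pics
cat > h.py <<'E'
import numpy as np, cv2
from workcell import env
def cam(n):
    p=env.camera_params(n); return np.array(p["intrinsics"]),np.array(p["R"]),np.array(p["t"]).reshape(3)
def unproj(n,uv,z):
    K,R,t=cam(n); d=R.T@np.linalg.solve(K,[uv[0],uv[1],1.]); c=-R.T@t
    return c+d*(z-c[2])/d[2]
def cloud(n,D):
    K,R,t=cam(n); v,u=np.mgrid[:D.shape[0],:D.shape[1]]
    P=np.stack([(u-K[0,2])/K[0,0]*D,(v-K[1,2])/K[1,1]*D,D],-1)-t
    return P@R
def proj(n,X):
    K,R,t=cam(n); p=(R@np.asarray(X).T).T+t; p=p@K.T; return p[...,:2]/p[...,2:]
E
python3 - <<'E'
from h import *
for n in("top","scene"):
    I,D=env.read_camera(n); cv2.imwrite(f"pics/{n}0.png",I[...,::-1]); np.save(f"{n}0.npy",D)
    for o in("tongued_board","plain_board","bed","tongue_tip"):
        for r in env.find_in(n,o)[:2]: print(n,o,"box",np.round(r["box"]),round(r["confidence"],2))
        for r in env.place_of(n,o)[:2]: print(n,o,"pt",np.round(r["xy"],1),round(r["confidence"],2),unproj(n,r["xy"],.02).round(3))
s=env.get_state(); print(s["clock"],s["ee_pos"],s["ee_rot"],s["finger_gap"],s["contact_force"])
E
```

```text
top tongued_board box [259. 204.  53.  39.] 0.63
top tongued_board pt [291.6 224. ] 0.68 [ 0.466 -0.132  0.02 ]
top plain_board box [346. 190.  54.  46.] 0.96
top plain_board pt [369.2 211.6] 0.83 [ 0.494 -0.306  0.02 ]
top bed box [141. 198.  80.  49.] 0.62
top tongue_tip box [259. 203.  55.  41.] 0.83
top tongue_tip pt [259.1 223.6] 0.72 [ 0.467 -0.059  0.02 ]
scene tongued_board box [251. 204.  76.  51.] 0.82
scene tongued_board pt [291.7 232.2] 0.63 [ 0.449 -0.135  0.02 ]
scene plain_board box [347. 231.  64.  52.] 0.82
scene plain_board pt [377. 260.] 0.96 [ 0.478 -0.314  0.02 ]
scene bed box [168. 162.  83.  50.] 0.58
scene tongue_tip box [256. 208.  71.  46.] 0.64
scene tongue_tip pt [270.2 215.3] 0.96 [ 0.466 -0.066  0.02 ]
0.9 [0.16574471 0.62854007 0.2313744 ] [4.03788871e-01 3.11548342e+00 1.99830640e-04] 0.08538735854465368 [-0.22369313 -0.34897932 -0.23168196]
```

View pics/top0.png

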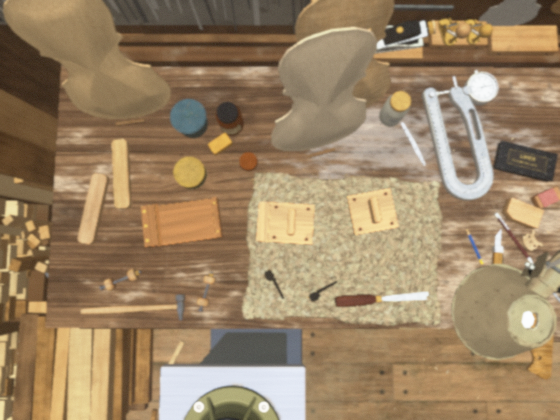

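View pics/scene0.png

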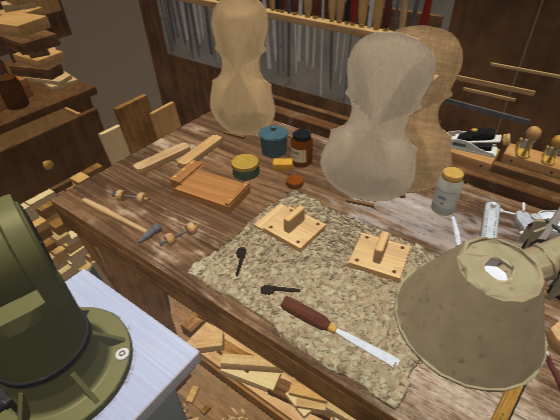

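The top view shows the tongued board at about (286,222) with its tongue to the left (+y). The plain board is at (373,212). The bed is at (181,221) with its rail on the left, at col 148. Next I'll fit the poses from depth.

Run:
```python
from h import *
def rect(P):
    (c,s,a)=cv2.minAreaRect((P[:,:2]*1000).astype(np.float32)); return np.round(c,1),np.round(s,1),round(a,2)
for n in("top","scene"):
    D=np.load(n+"0.npy"); P=cloud(n,D); I=cv2.imread(f"pics/{n}0.png"); ok=D>0
    z=P[...,2]
    for nm,xy,lo,hi,r in(("ribT",(.466,-.132),.045,.065,.05),("boardT",(.466,-.132),.0165,.027,.1),("ribP",(.494,-.306),.045,.065,.05),("bodyP",(.494,-.306),.0165,.027,.08),
       ("bed_all",(.466,.12),.012,.06,.13),("rail",(.466,.12),.040,.055,.13),("bedfloor",(.466,.12),.017,.027,.1)):
        m=ok&(np.hypot(P[...,0]-xy[0],P[...,1]-xy[1])<r)&(z>lo)&(z<hi)
        nc,L,st,_=cv2.connectedComponentsWithStats(m.astype(np.uint8))
        if nc<2: print(n,nm,"none");continue
        k=1+st[1:,4].argmax(); Q=P[L==k]
        print(n,nm,len(Q),*rect(Q),"mean",(Q.mean(0)*1000).round(1),"zmed",(np.median(Q[:,2])*1000).round(1),"std",(Q[:,2].std()*1000).round(1))
I=cv2.imread("pics/top0.png")[170:270,120:420]
cv2.imwrite("pics/crop0.png",cv2.resize(I,(780,260),interpolation=cv2.INTER_CUBIC))
```

```text
top ribT 184 [ 468.3 -129. ] [54.3 15.1] 0.06 mean [ 468.2 -129.1   58.8] zmed 58.9 std 1.8
top boardT 1753 [ 469.4 -116.6] [125.3  90.3] 86.65 mean [ 468.6 -123.3   21.9] zmed 22.1 std 2.2
top ribP 215 [ 495.3 -312. ] [55.9 16.3] 10.68 mean [ 494.6 -311.    57.8] zmed 58.8 std 3.7
top bodyP 1507 [ 495.4 -312.5] [ 90.  100.7] 10.76 mean [ 494.4 -311.1   22.5] zmed 22.6 std 1.7
top bed_all 3133 [470.1 113.1] [ 90.5 164.4] 8.05 mean [468.9 115.1  28. ] zmed 23.0 std 10.2
top rail 701 [461.1 176.1] [89.9 37.3] 8.7 mean [460.5 175.6  46.2] zmed 46.4 std 2.1
top bedfloor 2152 [470.9 107.1] [ 90.5 132.6] 7.9 mean [470.8 104.3  22.1] zmed 22.0 std 1.7
scene ribT 230 [ 467.  -129.7] [16.5 57.6] 86.05 mean [ 462.9 -131.9   55.8] zmed 57.8 std 4.7
scene boardT 1341 [ 467.2 -116.8] [126.1  91.4] 86.41 mean [ 460.4 -126.7   21.8] zmed 22.4 std 2.3
scene ribP 230 [ 492.7 -312.7] [55.9 16.3] 10.84 mean [ 487.9 -314.3   57.1] zmed 58.7 std 4.2
scene bodyP 1596 [ 493.1 -312.5] [91.7 99.8] 10.81 mean [ 487.5 -315.7   22.6] zmed 22.8 std 1.4
scene bed_all 2160 [467.8 133.9] [107.2 215.9] 2.03 mean [462.3 115.2  27.1] zmed 23.2 std 10.0
scene rail 388 [460. 176.] [92.1 38.1] 8.77 mean [456.4 174.   47. ] zmed 47.4 std 1.9
scene bedfloor 1431 [468.7 111. ] [ 92.  164.1] 7.9 mean [464.9 108.3  22.6] zmed 22.7 std 1.5
```

View pics/crop0.png

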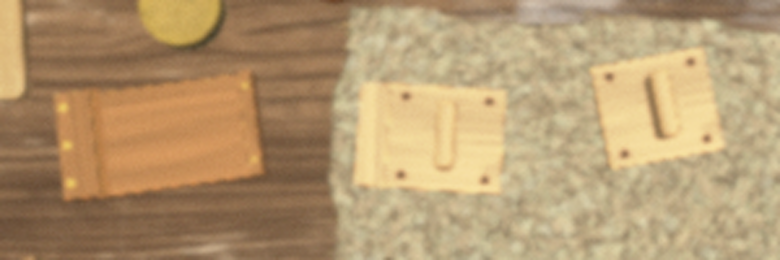

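The crop shows the tongued board's tongue at col 370 (left), the bed's rail at col 80 and its stop at col 255. The depth fits agree with the given sizes:
- **Tongued board:** about (0.468, -0.1295), yaw -3.5°.
- **Bed:** origin about (0.4715, 0.099), yaw +8.1°.
- **Tool:** needs +11.3° yaw before the grasp.

One quick check of the corridor for obstacles, then I move.

Run:
```python
from h import *
for n in("top","scene"):
    D=np.load(n+"0.npy"); P=cloud(n,D)[D>0]
    m=(P[:,2]>.07)&(P[:,0]>.2)&(P[:,0]<.75)&(P[:,1]>-.3)&(P[:,1]<.8)
    Q=P[m]; print(n,len(Q), Q.min(0).round(2) if len(Q) else '',Q.max(0).round(2) if len(Q) else '')
    H,_,_=np.histogram2d(Q[:,0],Q[:,1],bins=[np.arange(.2,.8,.1),np.arange(-.3,.81,.1)]); print(H.astype(int))
```

```text
top 11494 [ 0.64 -0.3   0.07] [0.75 0.35 0.35]
[[   0    0    0    0    0    0    0    0    0    0    0]
 [   0    0    0    0    0    0    0    0    0    0    0]
 [   0    0    0    0    0    0    0    0    0    0    0]
 [   0    0    0    0    0    0    0    0    0    0    0]
 [1119 3034  196  179    9    0    0    0    0    0    0]
 [2484 1992   65  160  327 1401  528    0    0    0    0]]
scene 13499 [ 0.63 -0.3   0.07] [0.75 0.34 0.35]
[[   0    0    0    0    0    0    0    0    0    0    0]
 [   0    0    0    0    0    0    0    0    0    0    0]
 [   0    0    0    0    0    0    0    0    0    0    0]
 [   0    0    0    0    0    0    0    0    0    0    0]
 [2089 4122  219  128    3    0    0    0    0    0    0]
 [3485 1764   39   54  269 1004  323    0    0    0    0]]
```

The corridor is clear for x < 0.6.

move_arm --pt "0 0 5 28 -33 -2 0" --pt "0 0 5 28 -33 -2 0" --pt "0 0 5 28 -33 -2 0" --pt "0 0 5 28 -33 -2 0" --pt "0 0 5 28 -33 -2 0" --pt "0 0 5 28 -33 -2 0" --pt "0 0 5 28 -33 -2 0" --pt "0 0 5 28 -33 -2 0" --pt "0 0 5 28 -33 -2 0" --pt "0 0 11.3 30.2 -75.8 -8 0" --pt "0 0 11.3 30.2 -75.8 -8 0" --pt "0 0 11.3 30.2 -75.8 -8 0" --pt "0 0 11.3 30.2 -75.8 -8 0" --pt "0 0 11.3 30.2 -75.8 -8 0" --pt "0 0 11.3 30.2 -75.8 -8 0" --pt "0 0 11.3 30.2 -75.8 -8 0" --pt "0 0 11.3 30.2 -75.8 -8 0" --pt "0 0 11.3 30.2 -75.8 -8 0" --pt "0 0 11.3 30.2 -75.8 -8 0" --pt "0 0 11.3 30.2 -75.8 -8 0"

```text
clock: 2.9
ee_pos: [0.4676, -0.1298, 0.1514]
ee_rot: [0.098, 3.14, 0.001]
contact_force: [0.6, 0.1, 0.1]
finger_gap: 0.0856
gripper_force: 0.0
```

move_arm --pt "0 0 0 0 0 -5 0" --pt "0 0 0 0 0 -9 0" --pt "0 0 0 0 0 -12.2 0" --pt "0 0 0 0 0 -12.2 0" --pt "0 0 0 0 0 -12.2 0.6" --pt "0 0 0 0 0 -12.2 1" --pt "0 0 0 0 0 -12.2 1" --pt "0 0 0 0 0 -12.2 1" --pt "0 0 0 0 0 -12.2 1" --pt "0 0 0 0 0 -12.2 1" --pt "0 0 0 0 0 -12.2 1" --pt "0 0 0 0 0 -12.2 1"

```text
clock: 4.1
ee_pos: [0.4687, -0.1295, 0.0305]
ee_rot: [0.095, 3.138, 0.001]
contact_force: [-1.6, 1.7, 6.5]
finger_gap: 0.0151
gripper_force: 59.7
```

The rib is gripped (gap 15 mm, 60 N). Next I compute the tilted pre-entry pose.

```bash
cat >> h.py <<'E'
from scipy.spatial.transform import Rotation as Ro
BED=np.array([.4715,.0990,0]); YB=8.1
def board_pose(tip_y,tip_h,th,x=0):
    "board pose in the world: tongue's lower tip edge at bed y tip_y, tip_h over floor, (m), slope th deg"
    R=Ro.from_euler('x',-th,degrees=True); e=R.apply([0,.076,.002])
    o=np.array([x,tip_y,.022+tip_h])-e; Rb=Ro.from_euler('z',YB,degrees=True)
    return Rb.apply(o)+BED, Rb*R
def row(p,R,p0,R0):
    return np.r_[np.degrees((R*R0.inv()).as_rotvec()).round(1),((p-p0)*100).round(2)]
E
python3 - <<'E'
from h import *
p0=np.array([.4677,-.1295,.0294]);R0=Ro.from_euler('z',-3.5,degrees=True)
o,R=board_pose(.030,.055,16); print(row(o+R.apply([0,0,.0234]),R,p0,R0))
E
```

```text
[-16.    -0.6   11.5    0.9   19.17   8.91]
```

move_arm --pt "0 0 0 0 0 2 1" --pt "0 0 0 0 0 5 1" --pt "0 0 0 0 0 8.9 1" --pt "-4 -0.1 3 0.2 3 8.9 1" --pt "-8 -0.3 6 0.4 7 8.9 1" --pt "-12 -0.4 9 0.6 11 8.9 1" --pt "-16 -0.6 11.5 0.8 15 8.9 1" --pt "-16 -0.6 11.5 0.9 18 8.9 1" --pt "-16 -0.6 11.5 0.9 19.17 8.9 1" --pt "-16 -0.6 11.5 0.9 19.17 8.9 1" --pt "-16 -0.6 11.5 0.9 19.17 8.9 1" --pt "-16 -0.6 11.5 0.9 19.17 8.9 1"

```text
clock: 5.3
ee_pos: [0.4766, 0.0598, 0.1184]
ee_rot: [-0.213, 3.086, -0.434]
contact_force: [-0.8, -0.1, -1.9]
finger_gap: 0.0149
gripper_force: 59.1
```

Run:
```python
from h import *
s=env.get_state(); print(s["clock"],s["ee_pos"],s["ee_rot"],s["finger_gap"],s["gripper_force"],s["contact_force"],s["torque"])
o,R=board_pose(.030,.055,16); tip=o+R.apply([0,.076,.006]); print("exp tip",tip)
W=[]
for n in("scene","top"):
    I,D=env.read_camera(n); cv2.imwrite(f"pics/{n}1.png",I[...,::-1]); np.save(f"{n}1.npy",D)
    for r in env.place_of(n,"tongue_tip")[:1]: print(n,r,unproj(n,r["xy"],tip[2]),proj(n,tip))
    # project expected tongue edge and body corners
    for nm,c in dict(body=[(-.045,-.05,.016),(.045,-.05,.016),(.045,.05,.016),(-.045,.05,.016)],tong=[(-.045,.05,.01),(-.045,.076,.01),(.045,.076,.01),(.045,.05,.01)]).items():
        q=proj(n,o+R.apply(np.array(c))); cv2.polylines(J:=(I[...,::-1].copy() if nm=="body" else J),[np.round(q*8).astype(int)],True,(0,0,255) if nm=="body" else (255,0,0),1,cv2.LINE_AA,3)
    c=proj(n,BED+[0,0,.05]).astype(int); J=J[max(c[1]-75,0):c[1]+75,max(c[0]-90,0):c[0]+130]
    W.append(cv2.resize(J,(780,int(780*J.shape[0]/J.shape[1])),interpolation=cv2.INTER_CUBIC)[:520])
    P=cloud(n,D); Q=P[D>0]; L=R.inv().apply(Q-o); 
    for nm,m in dict(top=(abs(L[:,0])<.05)&(L[:,1]>-.06)&(L[:,1]<.045)&(abs(L[:,2]-.016)<.008)&((abs(L[:,0])>.034)|(abs(L[:,1])>.036)),tong=(abs(L[:,0])<.055)&(L[:,1]>.055)&(L[:,1]<.09)&(abs(L[:,2]-.010)<.006)).items():
        if m.sum()<15: print(nm,m.sum());continue
        l=L[m]; A=np.c_[l[:,:2],np.ones(m.sum())]; k=np.linalg.lstsq(A,l[:,2],rcond=None)[0]; print(n,nm,m.sum(),"slopes deg",np.degrees(k[:2]).round(1),"med",(np.median(l,0)*1000).round(1),"2-98%",(np.percentile(l,[2,98],axis=0)*1000).round(1).tolist())
for i,w in enumerate(W): cv2.imwrite(f"pics/c1_{i}.png",w)
```

```text
5.3 [0.47664612 0.05978851 0.11835162] [-0.21278579  3.08593084 -0.43402153] 0.014910567351868149 59.092199206352234 [-0.81515894 -0.12704679 -1.86253627] [ 0.36489815  0.09443965 -0.05482935]
exp tip [0.46711761 0.12979226 0.08084505]
scene {'xy': [203.4, 164.3], 'confidence': 0.98} [0.46772651 0.12350318 0.08084505] [201.22686432 163.56238318]
scene top 450 slopes deg [0.9 0.8] med [-29.5 -37.2  14.2] 2-98% [[-47.7, -54.3, 8.3], [41.3, 43.5, 16.0]]
scene tong 98 slopes deg [ 0.2 -1.9] med [-13.1  64.2   8.8] 2-98% [[-46.6, 56.4, 6.4], [29.6, 72.4, 10.0]]
top {'xy': [171.8, 226.8], 'confidence': 0.62} [0.45413573 0.12022191 0.08084505] [167.43230625 220.62515393]
top top 803 slopes deg [-0.1  0.3] med [-11.6 -35.3  14.2] 2-98% [[-45.1, -53.2, 9.5], [43.5, 42.8, 17.2]]
top tong 119 slopes deg [-0.  -3.4] med [-28.9  63.3   8.1] 2-98% [[-44.4, 55.3, 5.4], [-10.9, 72.1, 10.7]]
```

View pics/c1_0.png

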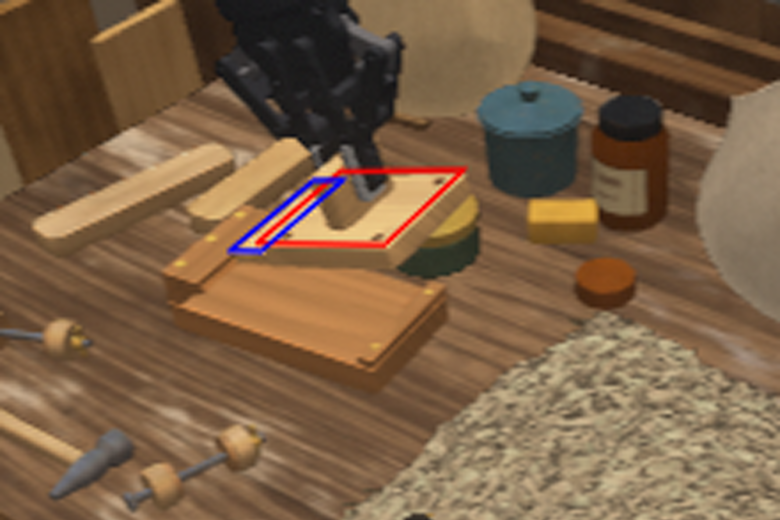

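View pics/c1_1.png

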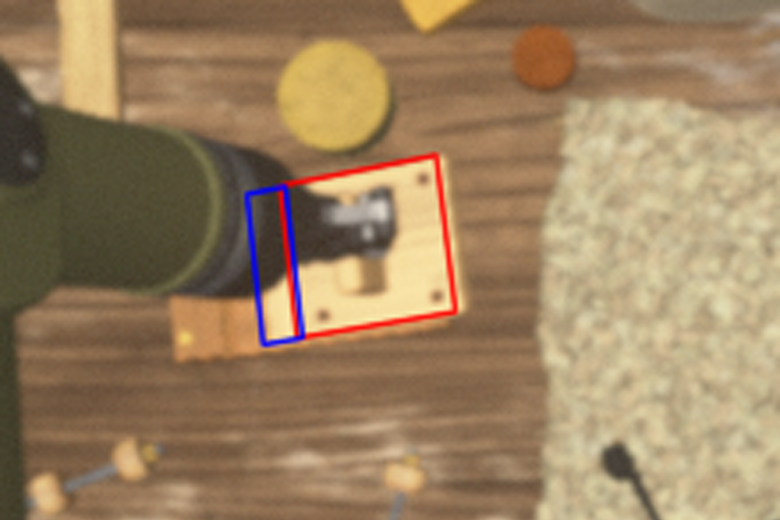

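The board is held tilted at about 16°. It sits about 1.5 mm low in x, 2.5 mm short in y and 1.8 mm low in z compared with the model (red and blue outlines). I fold those offsets in, then descend and enter.

```bash
cat >> h.py <<'E'
def start1():
    o,R=board_pose(.030,.055,16)
    o=o+Ro.from_euler('z',YB,degrees=True).apply([-.0015,-.0025,-.0018]); return o,R
def plan(o0,R0,wps,h=.025):
    p0=o0+R0.apply([0,0,h])
    for w in wps:
        o,R=board_pose(*w); print(w,row(o+R.apply([0,0,h]),R,p0,R0).tolist())
E
python3 - <<'E'
from h import *
o,R=start1()
plan(o,R,[(.040,.02,16),(.045,.004,16),(.055,.0035,16),(.064,.003,16),(.072,.003,16)])
E
```

```text
(0.04, 0.02, 16) [0.0, 0.0, 0.0, -0.03, 1.26, -3.32]
(0.045, 0.004, 16) [0.0, 0.0, 0.0, -0.1, 1.75, -4.92]
(0.055, 0.0035, 16) [0.0, 0.0, 0.0, -0.24, 2.74, -4.97]
(0.064, 0.003, 16) [0.0, 0.0, 0.0, -0.37, 3.63, -5.02]
(0.072, 0.003, 16) [0.0, 0.0, 0.0, -0.48, 4.43, -5.02]
```

move_arm --pt "0 0 0 0 1.2 -2 1" --pt "0 0 0 0 1.26 -3.3 1" --pt "0 0 0 -0.1 1.6 -4.2 1" --pt "0 0 0 -0.1 1.75 -4.9 1" --pt "0 0 0 -0.1 1.75 -4.9 1" --pt "0 0 0 -0.1 1.75 -4.9 1"

```text
clock: 6.1
ee_pos: [0.476, 0.0794, 0.0695]
ee_rot: [-0.218, 3.085, -0.434]
contact_force: [-0.6, 0.1, -0.9]
finger_gap: 0.015
gripper_force: 59.1
```

Run:
```python
from h import *
s=env.get_state(); print(s["clock"],s["ee_pos"],s["contact_force"],s["torque"])
o,R=board_pose(.045,.004,16); print("exp TCP",o+R.apply([0,0,.025]))
n="scene"
for n in("scene","top"):
    I,D=env.read_camera(n)
    P=cloud(n,D); Q=P[D>0]; L=R.inv().apply(Q-o)
    m=(abs(L[:,0])<.05)&(L[:,1]>-.06)&(L[:,1]<.045)&(abs(L[:,2]-.016)<.006)&((abs(L[:,0])>.034)|(abs(L[:,1])>.036)); l=L[m]
    k=np.linalg.lstsq(np.c_[l[:,:2],np.ones(len(l))],l[:,2],rcond=None)[0]
    print(n,np.degrees(k[:2]).round(1),(np.median(l,0)*1000).round(1),(np.percentile(l,[2,98],axis=0)*1000).round(1).tolist())
    J=I[...,::-1].copy()
    for c in ([(-.045,-.05,.016),(.045,-.05,.016),(.045,.05,.016),(-.045,.05,.016)],[(-.045,.05,.01),(-.045,.076,.01),(.045,.076,.01),(.045,.05,.01)]):
        cv2.polylines(J,[np.round(proj(n,o+R.apply(np.array(c)))*8).astype(int)],True,(0,0,255),1,cv2.LINE_AA,3)
    if n=="scene": c=proj(n,BED+[0,0,.03]).astype(int); cv2.imwrite("pics/c2.png",cv2.resize(J[c[1]-50:c[1]+40,c[0]-60:c[0]+75],(780,520),interpolation=cv2.INTER_CUBIC))
```

```text
6.1 [0.47596328 0.07944813 0.06954731] [-0.56703916  0.13454031 -0.86947942] [0.37559992 0.06412943 0.03681176]
exp TCP [0.47455984 0.07750042 0.06905746]
scene [1.1 1.1] [-27.4 -35.3  17.4] [[-45.4, -50.7, 10.4], [41.8, 43.0, 19.5]]
top [0.  0.4] [ -5.6 -27.9  17.4] [[-43.2, -49.8, 11.2], [45.6, 43.8, 20.1]]
```

View pics/c2.png

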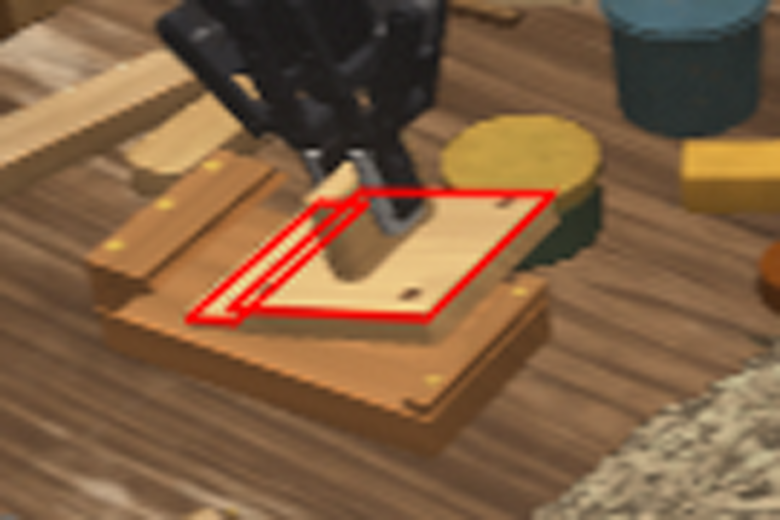

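The board is centred above the bed floor, in front of the groove. Its tip is about 5 to 6 mm over the floor, so I lower it 2 mm more and push in.

move_arm --pt "0 0 0 0 0 -0.2 1" --pt "0 0 0 -0.1 0.5 -0.25 1" --pt "0 0 0 -0.15 1.0 -0.25 1" --pt "0 0 0 -0.2 1.5 -0.25 1" --pt "0 0 0 -0.27 1.9 -0.25 1" --pt "0 0 0 -0.32 2.3 -0.25 1" --pt "0 0 0 -0.37 2.65 -0.25 1" --pt "0 0 0 -0.37 2.65 -0.25 1"

```text
clock: 7.0
ee_pos: [0.472, 0.107, 0.0669]
ee_rot: [-0.22, 3.085, -0.433]
contact_force: [-0.1, 0.2, -2.7]
finger_gap: 0.0149
gripper_force: 59.1
```

Run:
```python
from h import *
s=env.get_state(); print(s["clock"],s["ee_pos"],s["ee_rot"],s["contact_force"],s["torque"])
o,R=board_pose(.072,.003,16); print("exp TCP",o+R.apply([0,0,.025]))
for n in("scene","top"):
    I,D=env.read_camera(n)
    P=cloud(n,D); Q=P[D>0]; L=R.inv().apply(Q-o)
    m=(abs(L[:,0])<.05)&(L[:,1]>-.06)&(L[:,1]<.045)&(abs(L[:,2]-.016)<.006)&((abs(L[:,0])>.034)|(abs(L[:,1])>.036)); l=L[m]
    k=np.linalg.lstsq(np.c_[l[:,:2],np.ones(len(l))],l[:,2],rcond=None)[0]
    print(n,np.degrees(k[:2]).round(1),(np.median(l,0)*1000).round(1),(np.percentile(l,[2,98],axis=0)*1000).round(1).tolist())
    J=I[...,::-1].copy()
    if n=="scene": c=proj(n,BED+[0,0,.03]).astype(int); cv2.imwrite("pics/c3.png",cv2.resize(J[c[1]-50:c[1]+40,c[0]-60:c[0]+75],(780,520),interpolation=cv2.INTER_CUBIC))
plan(o,R,[(.074,.003,13),(.076,.003,10),(.077,.003,7),(.078,.0025,4),(.078,.002,2),(.078,.0015,0)])
```

```text
7.0 [0.47203076 0.10696337 0.06685364] [-0.22002782  3.08454407 -0.43267378] [-0.09457234  0.20434423 -2.73251269] [0.43983008 0.02091279 0.03956934]
exp TCP [0.47075551 0.10423106 0.06805746]
scene [0.9 1. ] [-27.6 -32.9  16.1] [[-45.3, -49.3, 10.3], [42.5, 42.5, 17.9]]
top [0.  0.1] [ -5.9 -24.2  15.6] [[-43.1, -49.4, 11.0], [45.2, 43.4, 18.6]]
(0.074, 0.003, 13) [3.0, 0.4, 0.0, 0.0, -0.02, -0.36]
(0.076, 0.003, 10) [5.9, 0.8, 0.0, 0.0, -0.01, -0.72]
(0.077, 0.003, 7) [8.9, 1.3, 0.0, 0.01, -0.09, -1.1]
(0.078, 0.0025, 4) [11.9, 1.7, 0.0, 0.02, -0.15, -1.53]
(0.078, 0.002, 2) [13.9, 2.0, 0.0, 0.03, -0.24, -1.84]
(0.078, 0.0015, 0) [15.8, 2.3, 0.0, 0.05, -0.33, -2.16]
```

View pics/c3.png

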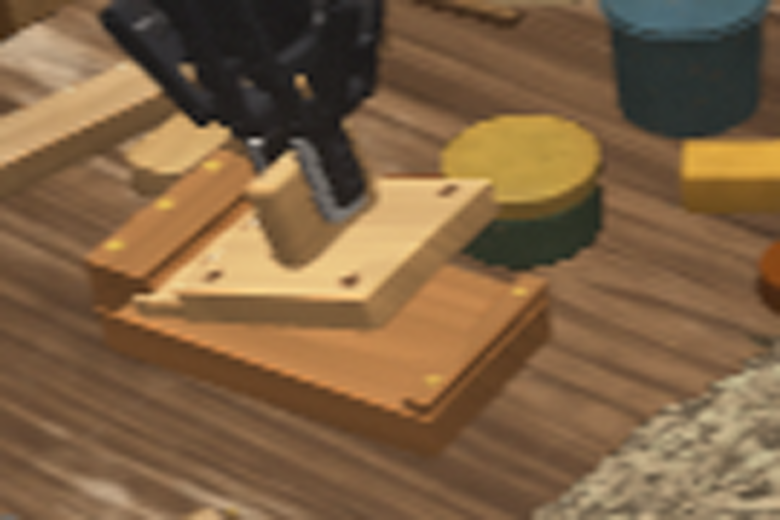

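The tongue's near end, at (160,300), shows under the rail mouth, and there is almost no contact force. I lower the board in steps, keeping hold.

move_arm --pt "1.5 0.2 0 0 0 -0.18 1" --pt "3 0.4 0 0 0 -0.36 1" --pt "4.5 0.6 0 0 0 -0.54 1" --pt "6 0.8 0 0 0 -0.72 1" --pt "7.5 1.0 0 0 -0.05 -0.9 1" --pt "9 1.3 0 0 -0.1 -1.1 1" --pt "10.4 1.5 0 0 -0.12 -1.3 1" --pt "10.4 1.5 0 0 -0.12 -1.3 1"

```text
clock: 7.9
ee_pos: [0.4721, 0.1031, 0.0538]
ee_rot: [-0.217, 3.125, -0.149]
contact_force: [0.1, 0.0, -2.5]
finger_gap: 0.0153
gripper_force: 59.1
```

```bash
cat > chk.py <<'E'
from h import *
import sys
def chk(w):
    s=env.get_state(); o,R=board_pose(*w)
    print(s["clock"],s["ee_pos"],s["contact_force"].round(1),"exp TCP",(o+R.apply([0,0,.025])).round(4))
    for n in("scene","top"):
        I,D=env.read_camera(n); cv2.imwrite(f"pics/last_{n}.png",I[...,::-1])
        Q=cloud(n,D)[D>0]; L=R.inv().apply(Q-o)
        m=(abs(L[:,0])<.05)&(L[:,1]>-.06)&(L[:,1]<.045)&(abs(L[:,2]-.016)<.005)&((abs(L[:,0])>.034)|(abs(L[:,1])>.036)); l=L[m]
        k=np.linalg.lstsq(np.c_[l[:,:2],np.ones(len(l))],l[:,2],rcond=None)[0]
        print(n,np.degrees(k[:2]).round(1),(np.median(l,0)*1000).round(1),(np.percentile(l,[2,98],axis=0)*1000).round(1).tolist())
chk(tuple(map(float,sys.argv[1:])))
E
python3 chk.py .0775 .0027 5.6
```

```text
7.9 [0.47206116 0.10314836 0.05378327] [ 0.1  0.  -2.5] exp TCP [0.4709 0.1031 0.055 ]
scene [0.3 0.6] [-24.  -31.6  15.8] [[-45.9, -51.4, 11.6], [41.8, 43.4, 18.0]]
top [-0.2 -0.2] [-14.8 -32.4  15.3] [[-43.7, -50.3, 11.6], [44.8, 42.4, 18.4]]
```

move_arm --pt "1.5 0.2 0 0 0 -0.2 1" --pt "3 0.4 0 0 0 -0.4 1" --pt "4.5 0.6 0 0 0 -0.55 1" --pt "5.5 0.8 0 0 0 -0.65 1" --pt "5.5 0.8 0 0 0 -0.7 1" --pt "5.5 0.8 0 0 0 -0.7 1"

```text
clock: 8.6
ee_pos: [0.472, 0.1051, 0.0468]
ee_rot: [0.222, -3.132, -0.002]
contact_force: [-0.3, 0.7, -1.6]
finger_gap: 0.0151
gripper_force: 59.1
```

```bash
python3 chk.py .0765 .002 0
```

```text
8.6 [0.47200778 0.10512822 0.04679668] [-0.3  0.7 -1.6] exp TCP [0.4714 0.0995 0.047 ]
scene [0.7 0.7] [-28.3 -21.4  16.7] [[-45.0, -46.0, 11.5], [43.3, 44.0, 19.2]]
top [-0.2  0.2] [-28.6 -20.8  16.5] [[-43.7, -45.4, 12.1], [45.2, 43.1, 19.8]]
```

The board is level, about 0.5 mm above the floor and about 5 mm toward the rail. I centre it and set it down.

move_arm --pt "0 0 0 0.02 -0.2 0 1" --pt "0 0 0 0.04 -0.4 0 1" --pt "0 0 0 0.04 -0.4 -0.08 1" --pt "0 0 0 0.04 -0.4 -0.12 1" --pt "0 0 0 0.04 -0.4 -0.12 1"

```text
clock: 9.2
ee_pos: [0.4725, 0.1006, 0.0465]
ee_rot: [0.222, -3.132, -0.002]
contact_force: [-3.3, -1.8, 6.2]
finger_gap: 0.0152
gripper_force: 60.3
```

```bash
python3 chk.py .0765 .002 0
```

```text
9.2 [0.47254403 0.10064214 0.04648219] [-3.3 -1.8  6.2] exp TCP [0.4714 0.0995 0.047 ]
scene [0.5 0.6] [-23.8 -29.2  16.5] [[-45.4, -50.5, 11.6], [43.4, 44.0, 19.1]]
top [-0.1  0.1] [-27.4 -27.9  15.9] [[-43.8, -50.0, 12.3], [44.9, 43.1, 19.3]]
```

The board rests on the floor (6 N). I open only partway, to keep the fingers clear of the rail, and lift off.

move_arm --pt "0 0 0 0 0 0 0.7" --pt "0 0 0 0 0 0 0.6" --pt "0 0 0 0 0 0 0.6" --pt "0 0 0 0 0 0 0.6" --pt "0 0 0 0 0 1 0.6" --pt "0 0 0 0 0 3 0.6" --pt "0 0 0 0 0 7 0.6" --pt "0 0 0 0 0 12 0.6" --pt "0 0 0 0 0 16 0.6" --pt "0 0 0 0 0 16 0.6" --pt "0 0 0 0 0 16 0.6"

```text
clock: 10.4
ee_pos: [0.4731, 0.1012, 0.2071]
ee_rot: [-0.222, 3.132, 0.004]
contact_force: [-0.5, 0.5, -0.7]
finger_gap: 0.034
gripper_force: 0.0
```

```bash
python3 chk.py .0765 .002 0
python3 - <<'E'
from h import *
W=[]
for n in("scene","top"):
    I=cv2.imread(f"pics/last_{n}.png"); c=proj(n,BED+[0,0,.03]).astype(int)
    W.append(cv2.resize(I[c[1]-50:c[1]+50,c[0]-60:c[0]+70],(390,300),interpolation=cv2.INTER_CUBIC))
cv2.imwrite("pics/c4.png",np.hstack(W))
E
```

```text
10.4 [0.47305679 0.10120785 0.20714765] [-0.5  0.5 -0.7] exp TCP [0.4714 0.0995 0.047 ]
scene [0.9 0.6] [-24.5 -28.3  16.5] [[-45.3, -50.2, 11.5], [43.0, 44.0, 18.9]]
top [0.1 0.1] [-14.4 -29.6  16. ] [[-43.6, -49.7, 12.3], [44.2, 44.2, 19.4]]
```

View pics/c4.png

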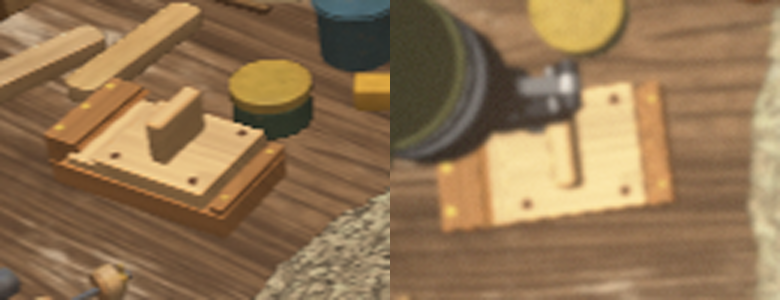

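The board lies flat in the bed behind the stop, with its tongue under the rail and its ends even with the bed's ends (top view, edges at rows 90 and 225). The gripper is clear.

```bash
python3 -c "
from workcell import env
print(env.finish_job())"
```

```text
the job is handed in; nothing more can be done
None
```

The tongued board is seated flat in the bed, with its tongue under the rail lip, its back edge behind the stop strip and its ends even with the bed to within about 1 mm; I released it, did not touch the plain board, and handed the job in at about 10.5 s of the 38 s allowed.

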